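Tighten the nut at the bottom of the pump head's bore

ROBOT

A 7-joint arm with a two-finger parallel gripper is mounted at the origin on a cart in front of the work surface, level with it; the furniture and walls round the work are solid. World frame = base frame: x ahead of the robot, y to its left, z up, the work surface at z = 0. Lengths are in m, angles in rad, forces in N, time in s.
With the tool pointing down it reaches from about 0.4 to 0.85 m from the base axis. Payload 10.4 kg.
Tool frame: the origin (TCP) lies midway between the tips of the shut fingers; the grasp point (between the pads) lies 19 mm behind it; z points along the fingers, y is the line along which they close (so a half turn about z gives the same grasp; the last joint's range is limited). The gripper opens to 87 mm and grips with 3 to 60 N. Pads are 19 mm wide; open, the fingers measure 117 mm over their backs; the gripper's body (75 mm by 190 mm) begins 51 mm behind the grasp point.
Start: joints at [-1.333, 0.332, -0.065, 1.46, 0.022, 1.35, -0.088], TCP at [0.161, 0.604, 0.223] pointing down, gripper open.
Joint ranges: [-2.6, 2.6], [-0.5, 2.12], [-1.47, 1.34], [0.16, 2.42], [-1.27, 4.41], [0.06, 2.06], [-2.6, 2.6]. Speed limits (rad/s): [2.22, 2.22, 2.79, 2.79, 3.14, 3.14, 3.14].

INTERFACE

Orientations are given as a unit quaternion [x, y, z, w].
In Python, from bench import r gives the robot as it stands.
- The arm moves only by the tool apply_moves, never from a script. Its argument "steps" is a list of rows, each a list of 7 numbers: the turn, a rotation vector about the tool's x, y, z in rad, then the shift along the tool's x, y, z in mm, then the opening, from -1 (shut) to 1 (fully open). In form: [[ax, ay, az, x, y, z, claw], ...]. A call has 1 to 20 rows; each row is the pose to reach, as a shift and turn from the pose commanded when the call began, along the tool's axes at that moment; what a row does not reach only later rows make up. A row lasts 1/12 s, in which the tool goes at most 41.7 mm and 7.16 degrees, less where a joint would pass 70% of its speed; a pose out of reach is approached as far as the arm can. A call with a gripper value outside its range is refused whole. The fingers move at their own pace and stop on an object; "force" is the grip in N (left out, the last holds). Time passes only in rows, so rows that repeat a pose let the fingers close. It gives the time, the measured TCP pose, the force, the opening and the grip force at its end, in the units of the state.
- r.read_state(): the state, without advancing time (a new reading comes with each control period).
- r.camera(name): name is "side" or "top"; returns a dict with "pixels" (480x640x3 uint8, red, green, blue), "z_map" (480x640 float32, m along the optical axis (not along the pixel's ray), 0 where there is no reading), "fovy" (degrees; the focal length in pixels is half the picture's height over the tangent of half this angle, whatever the lens; pixels are square), "cx", "cy" (the principal point, pixels), "position" and "orientation" of the camera in the world. Camera axes: x right, y down, z forward; pixel columns grow to the right and rows downward; lengths in m; the calibration is good to about 2 mm. A picture is of the moment at which its call begins.
- r.close_job(): hands the job in; it is judged then, once.
The state is a dict: "time": time; "joint_positions": joint angles; "joint_vel": joint speeds; "joint_torque": joint torques, N m; "ee_pos": TCP position; "eef_rot": TCP orientation; "ft_force": force on the tool from outside, world axes, zero at the start; "torque": the same for the moment, N m; "width": finger opening in m; "grip_force": force on a finger pad.
Only numpy, scipy, OpenCV 4.12 (cv2) and the standard library are available. Lean on these libraries where they do the work, as an engineer would, in place of code of your own. Each camera call takes 0.05 s, during which the arm holds its last target. There are 200 camera calls.

TASK

Take the long T-handled socket wrench out of its wooden stand, feel its socket down over the nut at the bottom of the blue pump head's deep bore without pressing hard, and turn the nut clockwise until it is nipped up against its stop with about 0.4 N m, no harder: the thread is delicate. Then stand the wrench upright in its stand again; leave the bottle, timer and tape roll where they are.

Things in the scene. Friction and masses are not known exactly. Their poses are not given: they have to be found in the camera images.
- bore_mouth (a point): the centre of the bore's round mouth, on top of the fixed pump head, 110 mm above the bench. The bore is vertical, 44 mm across and 80 mm deep. At its bottom, on the axis, stands a steel hexagon nut, 27 mm across flats, 31 mm across corners, 19 mm high, its top edge slightly chamfered: its top is 61 mm below the mouth. Its flats stand at any angle, whatever this point's yaw
- pump_head: fixed blue upright barrel, 80 mm across and 110 mm high, on a grey square flange 116 mm wide and 14 mm thick, with two brass hose barbs at its sides (along y, reaching 70 mm from the axis, 62 mm above the bench); origin under its centre, on the bench
- nut (a joint): turn of the nut in rad: negative while loose (starts between -0.8 and -0.45); it grows as the nut turns clockwise seen from above and is 0 at the hard stop, where it is tight. About 0.12 N m turns it; it stays where left, and does not rise or sink. At the stop the torque climbs by about 0.15 N m for each 0.02 rad of the hand; 0.4 N m is right, over 0.6 strips it. A 12 mm stud end stands 3.5 mm above it
- wrench_handle (a point): the centre of the handle of the loose socket wrench (210 to 340 g, upright in its stand at the start): a red bar 76 mm long (along this point's x), 18 mm thick (y) and 26 mm high (z, up), 140 mm above the socket's open end. Its x axis starts within 0.6 rad of world x. Below it a 14 mm shank (a 20 mm black collar for the first 7 mm) runs down to the socket
- wrench_foot (a point): the centre of the socket's open lower end (z up the shank). The socket is round, 41 mm across, 41 mm high; its hexagon mouth is 28.5 mm across flats, 25 mm deep, with a corner towards x. Within about 6 degrees of the nut's flats it slips over the nut, down to the bore's floor 80 mm below the mouth; else it stops on the nut's top, 60 to 66 mm below the mouth
- wrench: the whole wrench, 153 mm high; origin at the centre of the socket's open end, z up the shank
- well_floor (a point): the centre of the floor of the round well in the tool stand, a fixed wooden block 82 mm square and 44 mm high on a thin black foot; the well is 47 mm across and 32 mm deep, its floor 12 mm above the bench. The wrench stands on this floor
- filter_flask: fixed obstacle to go round or over: glass filter flask, 129 x 143 mm, 205 mm high; origin under its centre. Its hose and two fixed beakers, 100 mm high, stand to the left of it
- wash_bottle: fixed obstacle: white wash bottle with a bent spout, 67 x 95 mm, 183 mm high; origin under its centre
- salt_bottle: bystander: white plastic bottle with a blue cap, 62 mm wide, 125 mm high; origin under its centre
- timer: bystander: flat white timer 66 x 62 x 14 mm; origin under its centre
- tape_roll: bystander: roll of yellow tape 66 mm across, 18 mm high; origin under its centre
Things that resemble listed ones, but are neither listed nor needed, are in the scene too. Of the things like the wrench, leave any that is yellow; of the rest the larger one is meant.

How it is judged:
On the way, in this order (a step that is already met when the one before it is completed fails the run):
1. the wrench's socket is right down over the nut (z of wrench_foot in the frame of bore_mouth below -0.07 m and horizontal distance between wrench_foot and bore_mouth below 0.004 m), for 0.1 s.
2. the nut is nipped up against its stop by the wrench (aim at 0.4 N m; 25 N summed over the nut's faces is about 0.27 N m) (value of joint nut above -0.025 rad and z of wrench_foot in the frame of bore_mouth below -0.066 m and contact force between wrench and nut above 25 N), for 0.1 s.
At the end, for the whole second after the job is handed in: the nut is within 0.04 rad of its stop, and the wrench stands upright (within 0.08 rad) and still in the stand, its open end within 7 mm of the centre of the well's floor (value of joint nut above -0.04 rad and distance between wrench_foot and well_floor below 0.007 m and angle between wrench's own z axis and vertical below 0.08 rad and linear speed of wrench below 0.02 m/s); the robot touches nothing.
It fails at once if the wrench loads the nut, by pressing or turning, with more than 60 N (summed over its faces; turning with 0.6 N m does that) (contact force between wrench and nut above 60 N).
It fails at once if the wrench presses on the pump head with more than 40 N (contact force between wrench and pump_head above 40 N).
It fails at once if the bottle, the timer or the tape roll is moved by more than 15 mm (distance of any of salt_bottle, timer, tape_roll from where it was at the start of the episode above 0.015 m).
It also fails if it takes over 72 s, if anything falls off the work surface, if the arm or the gripper's body presses on something with over 40 N, if the wrist force passes 120 N, or if a joint passes its speed limit or range.

## Working session

There is one attempt and no reset: what is moved stays moved. The work goes in short steps, Python scripts to look and compute and a tool call to move; the robot and the scene stay as the last step left them, time stands still between calls to the robot, and variables do not carry over. Pictures are saved under pics/ and viewed, at most 10 in all, crops included, and the job is handed in when it is done.

Besides the shell and the picture viewer there is one more tool, called after "Emit:" in YAML: its name, and indented under it one key for each argument. apply_moves: Moves the arm, as the interface text tells. Its arguments: {"type":"object","properties":{"steps":{"type":"array","items":{"type":"array","items":{"type":"number"}}},"force":{"type":"number"}},"required":["steps"]}

```bash
mkdir -p pics; ls
cat > h.py <<'E'
import numpy as np, cv2
from scipy.spatial.transform import Rotation as R
from bench import r
def cam(n):
    c=r.camera(n); f=240/np.tan(np.radians(c['fovy'])/2)
    v,u=np.mgrid[0:480,0:640]; z=c['z_map']
    P=np.stack([(u-c['cx'])/f*z,(v-c['cy'])/f*z,z],-1)
    c['xyz']=P@R.from_quat(c['orientation']).as_matrix().T+np.array(c['position'])
    c['xyz'][z==0]=np.nan; c['f']=f
    return c
def save(c,name): cv2.imwrite('pics/'+name,c['pixels'][:,:,::-1])
E
python3 - <<'E'
from h import *
for n in('top','side'):
    c=cam(n); save(c,n+'0.png'); np.savez(n+'0.npz',**{k:v for k,v in c.items()})
    print(n,c['fovy'],c['cx'],c['cy'],c['position'],c['orientation'])
print(r.read_state())
E
```

```text
pics
top 42.55620308085641 326.21822195154374 236.97342804605375 [ 0.40202719 -0.16281327  1.37945405] [ 0.70603386 -0.70484164  0.0465927  -0.05043377]
side 50.14693397329558 321.6672335949467 229.45109851129718 [ 0.31227911 -1.25762206  0.79016379] [ 0.86537874 -0.10356471  0.0498131  -0.4877629 ]
{'time': 0.1, 'joint_positions': array([-1.33260008,  0.33274984, -0.06467418,  1.46085112,  0.02161537,
        1.3499176 , -0.08853739]), 'joint_vel': array([-2.90465971e-04,  1.86956778e-05,  1.25565613e-03, -2.19904247e-03,
        6.15563803e-04,  1.25911222e-03,  1.65872702e-04]), 'joint_torque': array([ 1.04546933e-03, -6.24544072e+01,  2.42278894e-02, -3.90714562e+01,
       -6.15235046e-02,  3.67019547e-02,  4.19059995e-05]), 'ee_pos': array([0.16109046, 0.60352321, 0.22187316]), 'eef_rot': array([ 1.30048375e-01,  9.91507459e-01, -6.13868447e-04, -3.96939674e-05]), 'ft_force': array([0.16661217, 0.46091564, 0.05955471]), 'torque': array([ 0.02242918,  0.04702459, -0.00013666]), 'grip_force': 0.0, 'width': 0.08711729388157055}
```

View pics/top0.png

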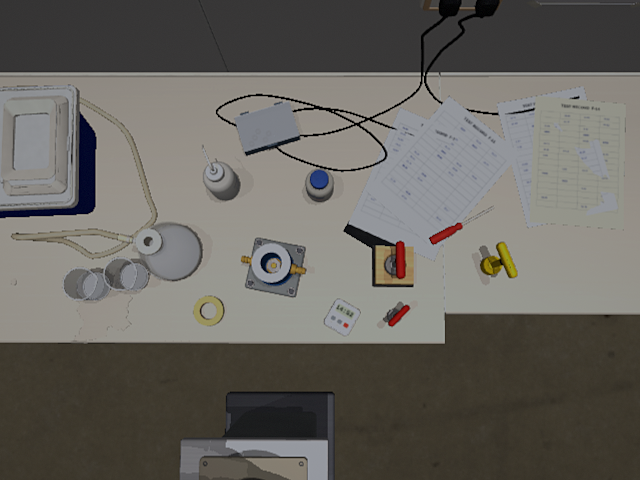

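View pics/side0.png

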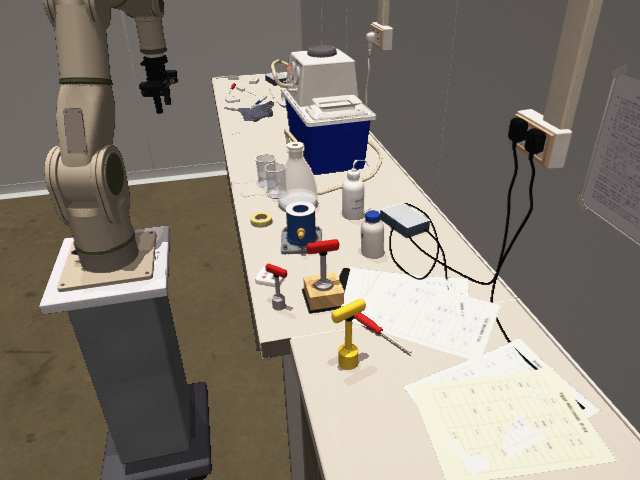

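The top view shows red T-wrenches at (400,262), tall and in the wooden stand, and at (398,315), small and on the bench. There is also a yellow one at (500,262) and a red screwdriver at (455,232). The one in the stand is meant, because it is the larger red one. I'll confirm that with a crop and measure.

```bash
cat > m.py <<'E'
from h import *
T=np.load('top0.npz');S=np.load('side0.npz')
def red(c):
    p=c['pixels'].astype(int); return (p[...,0]>110)&(p[...,1]<60)&(p[...,2]<60)
for n,c in(('top',T),('side',S)):
    m=red(c)&(c['xyz'][...,2]>.135); k,l,st,ce=cv2.connectedComponentsWithStats(m.astype(np.uint8))
    for i in range(1,k):
        if st[i,4]<40: continue
        P=c['xyz'][l==i]; z=np.median(P[:,2]); 
        rect=cv2.minAreaRect((P[:,:2]*1000).astype(np.float32))
        print(n,'red',ce[i].round(),st[i,4],'zmax',np.percentile(P[:,2],95).round(4),P.mean(0).round(4),rect)
def fit(P):
    A=np.c_[2*P[:,:2],np.ones(len(P))]; s=np.linalg.lstsq(A,(P[:,:2]**2).sum(1),rcond=None)[0]
    return s[:2],np.sqrt(s[2]+s[0]**2+s[1]**2)
X=T['xyz']
for n,c in(('top',T),('side',S)):
    X=c['xyz']
    m=(abs(X[...,2]-.11)<.004); 
    # near pump head
    g=X[230:300,235:315] if n=='top' else X[190:260,270:330]
    mm=abs(g[...,2]-.11)<.005; P=g[mm]; print(n,'pump top',len(P),np.median(P,0), 
      cv2.minEnclosingCircle((P[:,:2]*1000).astype(np.float32)))
    g=X[235:295,365:420] if n=='top' else X[265:315,295:350]
    mm=abs(g[...,2]-.044)<.004; P=g[mm]; print(n,'stand top',len(P),np.median(P[:,2]),cv2.minAreaRect((P[:,:2]*1000).astype(np.float32)))
X=T['xyz']
for nm,(u,v) in dict(flask=(172,250),wash=(220,180),salt=(320,183),timer=(342,316),tape=(200,303),beak=(85,285),beak2=(125,272),small=(398,315)).items():
    g=X[v-3:v+4,u-3:u+4].reshape(-1,3); print(nm,np.nanmedian(g,0).round(3))
a=cv2.resize(T['pixels'][215:335,360:530][:,:,::-1],None,fx=4,fy=4,interpolation=2)
cv2.imwrite('pics/crop.png',a)
E
python3 m.py
```

```text
top red [401. 259.] 254 zmax 0.1693 [ 0.5265 -0.3032  0.1656] ((525.3732299804688, -303.094970703125), (14.550501823425293, 69.34841918945312), 88.88692474365234)
side red [323. 244.] 206 zmax 0.1655 [ 0.5273 -0.3096  0.1609] ((527.10400390625, -306.4544372558594), (18.569196701049805, 71.7575454711914), 88.8171615600586)
top pump top 705 [ 0.52289023 -0.04147873  0.11226979] ((525.525146484375, -41.84809112548828), 40.73151779174805)
top stand top 761 0.044958859936269135 ((527.4589233398438, -303.8320007324219), (81.33455657958984, 82.26139068603516), 89.05467224121094)
side pump top 303 [ 0.52489321 -0.04597747  0.11004684] ((525.5619506835938, -43.58986282348633), 42.565608978271484)
side stand top 595 0.04351663987222498 ((526.7578125, -305.0766906738281), (88.2341079711914, 82.2414321899414), 89.4065933227539)
flask [0.546 0.155 0.147]
wash [0.693 0.064 0.127]
salt [ 0.689 -0.143  0.126]
timer [ 0.415 -0.19   0.016]
tape [0.443 0.122 0.018]
beak [0.481 0.368 0.042]
beak2 [0.511 0.29  0.017]
small [ 0.417 -0.302  0.115]
```

View pics/crop.png

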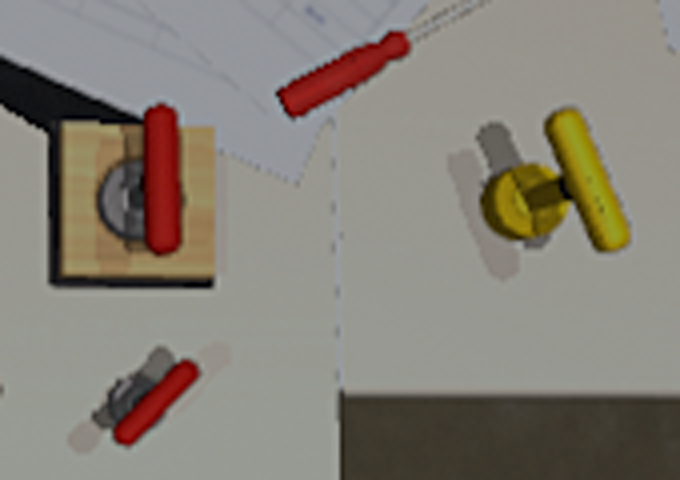

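The crop confirms the red wrench in the stand block at (400,262): it is larger than the small one at (398,315), and the other one is yellow. Its handle lies along world x at about (0.527, -0.304).

```bash
cat > rows.py <<'E'
from h import *
def row(p,yaw=None,s=None):
    s=s or r.read_state(); q=R.from_quat(s['eef_rot']); d=q.inv().apply(np.array(p)-s['ee_pos'])*1000
    x=q.as_matrix()[:,0]; y0=np.arctan2(x[1],x[0]); tgt=R.from_matrix([[np.cos(yaw),np.sin(yaw),0],[np.sin(yaw),-np.cos(yaw),0],[0,0,-1]]) if yaw is not None else q
    rv=(q.inv()*tgt).as_rotvec(); print(p,'yaw now',np.degrees(y0).round(2),'row',rv.round(4),d.round(1))
E
python3 -c "
from rows import *
for p in [(.42,.32,.33),(.52,0,.33),(.527,-.304,.30)]: row(p,np.pi)"
```

```text
(0.42, 0.32, 0.33) yaw now 165.06 row [-1.200e-03 -1.000e-04 -2.608e-01] [-323.3 -207.3 -107.8]
(0.52, 0, 0.33) yaw now 165.06 row [-1.200e-03 -1.000e-04 -2.608e-01] [-502.4 -490.7 -107.5]
(0.527, -0.304, 0.3) yaw now 165.06 row [-1.200e-03 -1.000e-04 -2.608e-01] [-587.6 -782.6  -77.1]
```

Emit:
apply_moves:
  steps:
    - [0,0,0,-323,-207,-108,1]
    - [0,0,-0.05,-323,-207,-108,1]
    - [0,0,-0.1,-323,-207,-108,1]
    - [0,0,-0.15,-323,-207,-108,1]
    - [0,0,-0.2,-323,-207,-108,1]
    - [0,0,-0.26,-323,-207,-108,1]
    - [0,0,-0.261,-323,-207,-108,1]
    - [0,0,-0.261,-323,-207,-108,1]
    - [0,0,-0.261,-323,-207,-108,1]
    - [0,0,-0.261,-323,-207,-108,1]
    - [0,0,-0.261,-502,-491,-108,1]
    - [0,0,-0.261,-502,-491,-108,1]
    - [0,0,-0.261,-502,-491,-108,1]
    - [0,0,-0.261,-502,-491,-108,1]
    - [0,0,-0.261,-502,-491,-108,1]
    - [0,0,-0.261,-502,-491,-108,1]
    - [0,0,-0.261,-502,-491,-108,1]
    - [0,0,-0.261,-502,-491,-108,1]
    - [0,0,-0.261,-502,-491,-108,1]
    - [0,0,-0.261,-502,-491,-108,1]

```text
time: 1.77
ee_pos: [0.5197, -0.0031, 0.3303]
eef_rot: [0.003, 1.0, -0.0, -0.0]
ft_force: [0.5, 0.2, 0.1]
width: 0.0869
grip_force: 0.0
```

```bash
python3 -c "
from rows import *
s=r.read_state();print(s)
for p in [(.527,-.304,.26),(.527,-.304,.133)]: row(p,np.pi)"
```

```text
{'time': 1.7667, 'joint_positions': array([-0.55418823,  0.04814669,  0.49610013,  1.5787581 , -0.02239033,
        1.52086524,  1.50801599]), 'joint_vel': array([-0.04234227, -0.00576148, -0.0675913 ,  0.00869218, -0.01196379,
        0.00342041, -0.0340315 ]), 'joint_torque': array([ 2.57765740e+00, -3.76315355e+01,  3.52429256e+00, -4.01643205e+01,
        4.26516328e-01,  3.75237444e-02,  5.80767095e-01]), 'ee_pos': array([ 0.51969939, -0.00309353,  0.33030091]), 'eef_rot': array([ 2.66651104e-03,  9.99996390e-01, -2.85008474e-04, -1.66820673e-04]), 'ft_force': array([0.49452903, 0.2168356 , 0.13536466]), 'torque': array([ 0.1136363 ,  0.02338639, -0.00436658]), 'grip_force': 0.0, 'width': 0.08688478781733829}
(0.527, -0.304, 0.26) yaw now 179.69 row [-0.0006 -0.0003 -0.0053] [  -8.9 -300.8   70.5]
(0.527, -0.304, 0.133) yaw now 179.69 row [-0.0006 -0.0003 -0.0053] [  -9.  -300.8  197.5]
```

Emit:
apply_moves:
  steps:
    - [0,0,0,-7,-304,70,1]
    - [0,0,0,-7,-304,70,1]
    - [0,0,0,-7,-304,70,1]
    - [0,0,0,-7,-304,70,1]
    - [0,0,0,-7,-304,70,1]
    - [0,0,0,-7,-304,70,1]
    - [0,0,0,-7,-304,70,1]
    - [0,0,0,-7,-304,70,1]
    - [0,0,0,-7,-304,70,1]
    - [0,0,0,-7,-304,70,1]
    - [0,0,0,-7,-304,70,1]

```text
time: 2.68
ee_pos: [0.5274, -0.3021, 0.2602]
eef_rot: [-0.001, 1.0, 0.001, -0.0]
ft_force: [-0.1, 0.0, 0.0]
width: 0.0867
grip_force: 0.0
```

Run:
```python
from rows import *
c=cam('side'); save(c,'side1.png')
s=r.read_state();print(s['ee_pos'],s['joint_positions'],s['ft_force'],s['torque'])
row((.527,-.304,.133),np.pi)
```

```text
[ 0.52754491 -0.30186695  0.26046306] [-0.12099673  0.32346426  0.72591371  1.48479909 -0.21631199  1.41521443
  2.18647144] [ 0.29859562 -0.77294641  0.09133477] [ 0.03746088 -0.01237512 -0.00151953]
(0.527, -0.304, 0.133) yaw now -179.83 row [0.0011 0.0002 0.003 ] [  0.6  -2.3 127.5]
```

View pics/side1.png

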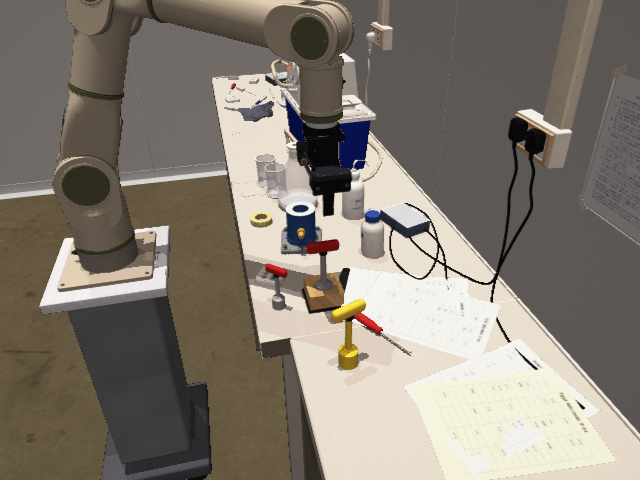

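The picture shows the gripper above the red handle at (323,246), lined up with it. I'll descend and grip.

Emit:
apply_moves:
  steps:
    - [0,0,0.003,0.5,-2,40,1]
    - [0,0,0.003,0.5,-2,80,1]
    - [0,0,0.003,0.5,-2,105,1]
    - [0,0,0.003,0.5,-2,120,1]
    - [0,0,0.003,0.5,-2,127,1]
    - [0,0,0.003,0.5,-2,127,1]
    - [0,0,0.003,0.5,-2,127,-1]
    - [0,0,0.003,0.5,-2,127,-1]
    - [0,0,0.003,0.5,-2,127,-1]
    - [0,0,0.003,0.5,-2,127,-1]
    - [0,0,0.003,0.5,-2,127,-1]
    - [0,0,0.003,0.5,-2,127,-1]
  force: 12

```text
time: 3.73
ee_pos: [0.5263, -0.306, 0.1339]
eef_rot: [0.001, 1.0, -0.0, 0.0]
ft_force: [-0.3, -0.4, -0.7]
width: 0.055
grip_force: 0.0
```

Run:
```python
from h import *
s=r.read_state();print(s)
```

```text
{'time': 3.7333, 'joint_positions': array([-0.0883536 ,  0.4189772 ,  0.69030656,  1.64930417, -0.28472091,
        1.1758245 ,  2.23794373]), 'joint_vel': array([ 0.00130417,  0.00355633, -0.00091448,  0.00096553, -0.00157167,
       -0.00098269, -0.00071208]), 'joint_torque': array([-3.41945502e-02, -5.42418802e+01,  1.12243545e+01, -3.55136704e+01,
        8.52337573e-02,  3.97039088e-02, -2.07721787e-03]), 'ee_pos': array([ 0.52626962, -0.30604199,  0.13386362]), 'eef_rot': array([ 1.41802331e-03,  9.99998960e-01, -3.65851966e-05,  2.61615640e-04]), 'ft_force': array([-0.31020173, -0.38830622, -0.71435408]), 'torque': array([ 0.06640098,  0.03649066, -0.00675474]), 'grip_force': 0.0, 'width': 0.055030177797713284}
```

Emit:
apply_moves:
  steps:
    - [0,0,0,0,1.5,0,-1]
    - [0,0,0,0,1.5,0,-1]
    - [0,0,0,0,1.5,0,-1]
    - [0,0,0,0,1.5,0,-1]
    - [0,0,0,0,1.5,0,-1]
    - [0,0,0,0,1.5,0,-1]
    - [0,0,0,0,1.5,0,-1]
    - [0,0,0,0,1.5,0,-1]
  force: 12

```text
time: 4.4
ee_pos: [0.5261, -0.3044, 0.1335]
eef_rot: [0.001, 1.0, 0.0, -0.0]
ft_force: [0.5, 0.3, 0.1]
width: 0.0195
grip_force: 12.0
```

Run:
```python
from h import *
s=r.read_state();print(s['ee_pos'],s['ft_force'],s['torque'],s['width'],s['grip_force'])
```

```text
[ 0.52612619 -0.3043904   0.13346114] [0.47550565 0.29307319 0.11193173] [ 0.11883727 -0.0227602  -0.01577101] 0.019526183965904675 11.999741345643997
```

Emit:
apply_moves:
  steps:
    - [0,0,0,0,0,0,-1]
    - [0,0,0,0,0,0,-1]
    - [0,0,0,0,0,0,-1]
    - [0,0,0,0,0,-15,-1]
    - [0,0,0,0,0,-40,-1]
    - [0,0,0,0,0,-75,-1]
    - [0,0,0,0,0,-110,-1]
    - [0,0,0,0,0,-130,-1]
    - [0,0,0,0,25,-130,-1]
    - [0,0,0,0,60,-130,-1]
    - [0,0,0,1,100,-130,-1]
    - [0,0,0,1,140,-130,-1]
    - [0,0,0,1,180,-130,-1]
    - [0,0,0,1,215,-130,-1]
    - [0,0,0,1,245,-130,-1]
    - [0,0,0,1,262,-130,-1]
    - [0,0,0,1,262,-130,-1]
    - [0,0,0,1,262,-130,-1]
    - [0,0,0,1,262,-130,-1]
  force: 60

```text
time: 5.98
ee_pos: [0.5257, -0.0436, 0.2633]
eef_rot: [0.002, 1.0, -0.0, -0.0]
ft_force: [0.0, 0.1, -3.6]
width: 0.0178
grip_force: 60.0
```

```bash
cat > look.py <<'E'
from h import *
import sys
t=sys.argv[1]
s=r.read_state();print(s['time'],s['ee_pos'],s['eef_rot'].round(4),s['ft_force'].round(2),s['torque'].round(3),s['width'],s['grip_force'],s['joint_positions'].round(3))
for n in('top','side'):
    c=cam(n); np.savez(n+t+'.npz',**c)
    p=c['pixels'].astype(int); X=c['xyz']
    m=(p[...,0]>110)&(p[...,1]<60)&(p[...,2]<60)&(X[...,2]>.2)
    P=X[m]; print(n,'red',len(P),P.mean(0) if len(P) else '')
    u,v=(235,200) if n=='top' else (240,90)
    a=cv2.resize(c['pixels'][v:v+150,u:u+100 if n=='top' else u+100][:,:,::-1],None,fx=4,fy=4,interpolation=2)
    globals()[n]=a
cv2.imwrite(f'pics/both{t}.png',np.hstack([top,side]))
E
python3 look.py 2
```

```text
5.9833 [ 0.52565554 -0.04359455  0.26332821] [ 2.e-03  1.e+00 -3.e-04 -2.e-04] [ 0.02  0.07 -3.56] [-0.003  0.024 -0.021] 0.01778771759294829 59.99706935312133 [-0.535  0.089  0.572  1.682 -0.049  1.384  1.611]
top red 0 
side red 8 [ 0.51792771 -0.05090163  0.28286708]
```

View pics/both2.png

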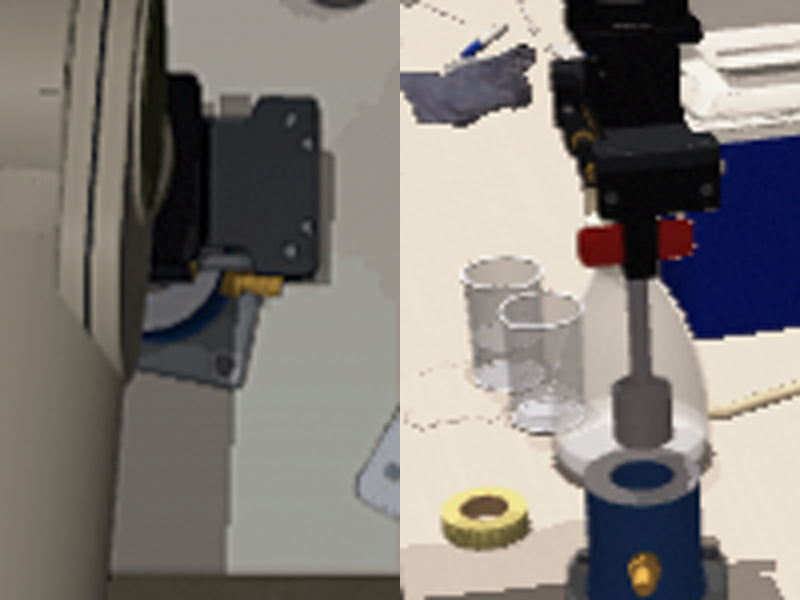

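The wrench hangs upright in the grip (right half, socket at about (642,410)) right over the bore mouth at (642,475). Next I'll measure the foot and bore with the side camera so that its bias cancels.

```bash
cat > fit.py <<'E'
from h import *
from scipy.optimize import least_squares, minimize
import sys
def ring(X,c0,zt=.110):
    P=X.reshape(-1,3); P=P[(abs(P[:,2]-zt)<.006)&(np.hypot(P[:,0]-c0[0],P[:,1]-c0[1])<.05)]
    zz=np.median(P[:,2]); P=P[abs(P[:,2]-zz)<.0025]
    def cost(c):
        d=np.hypot(*(P[:,:2]-c[:2]).T)*1000; return np.sum(np.clip(d-40,0,4)**2)+np.sum(np.clip(22-d,0,4)**2)
    b=min((minimize(cost,np.array(c0)+np.array([i,j])*.002,method='Nelder-Mead',options=dict(xatol=1e-5)) for i in(-1,0,1) for j in(-1,0,1)),key=lambda o:o.fun)
    return b.x,len(P),zz,b.fun
def cyl(X,c0,z0,z1,rad):
    P=X.reshape(-1,3); P=P[(P[:,2]>z0)&(P[:,2]<z1)&(np.hypot(P[:,0]-c0[0],P[:,1]-c0[1])<rad+.012)]
    f=lambda q: np.hypot(P[:,0]-q[0],P[:,1]-q[1])-rad
    o=least_squares(f,c0,loss='soft_l1',f_scale=.001); return o.x,len(P),np.sqrt(np.mean(o.fun**2))
if __name__=='__main__':
    for n,t in(('top','0'),('side','0'),('side','2')):
        X=np.load(n+t+'.npz')['xyz']; print(n,t,'ring',ring(X,[.5255,-.043]))
    for z in((.15,.165),(.165,.180)): print('socket',z,cyl(X,[.5255,-.043],*z,.0205))
    for z in((.19,.21),(.21,.23),(.23,.25)): print('shank',z,cyl(X,[.5255,-.043],*z,.007))
    P=X.reshape(-1,3);P=P[(np.hypot(P[:,0]-.5255,P[:,1]+.043)<.024)&(P[:,2]>.13)&(P[:,2]<.19)];print('foot z',P[:,2].min(), P[:,2].max())
E
python3 fit.py
```

```text
top 0 ring (array([ 0.52481229, -0.0416661 ]), 577, np.float64(0.11245752279589838), np.float64(0.34265438643744434))
side 0 ring (array([ 0.5254069, -0.0430762]), 239, np.float64(0.1099356919601781), np.float64(66.6169696791205))
side 2 ring (array([ 0.52546615, -0.0432145 ]), 250, np.float64(0.11018507482292489), np.float64(71.84319589066541))
socket (0.15, 0.165) (array([ 0.52745355, -0.04324353]), 75, np.float64(0.002055866427135183))
socket (0.165, 0.18) (array([ 0.52708938, -0.04281525]), 92, np.float64(0.00292464001998801))
shank (0.19, 0.21) (array([ 0.52679355, -0.04482895]), 42, np.float64(0.0019792880184629114))
shank (0.21, 0.23) (array([ 0.52739051, -0.04422361]), 34, np.float64(0.0017217002109459027))
shank (0.23, 0.25) (array([ 0.5270845, -0.0440158]), 36, np.float64(0.0016879358950751286))
foot z 0.1416222587986593 0.18944128852086517
```

Emit:
apply_moves:
  steps:
    - [0,0,0,1.5,0.5,10,-1]
    - [0,0,0,1.5,0.5,20,-1]
    - [0,0,0,1.5,0.5,26,-1]
    - [0,0,0,1.5,0.5,29,-1]
    - [0,0,0,1.5,0.5,32,-1]
    - [0,0,0,1.5,0.5,34,-1]
    - [0,0,0,1.5,0.5,36,-1]
    - [0,0,0,1.5,0.5,38,-1]
    - [0,0,0,1.5,0.5,38,-1]

```text
time: 6.83
ee_pos: [0.5243, -0.0419, 0.2252]
eef_rot: [0.001, 1.0, 0.0, -0.0]
ft_force: [-0.1, 0.7, -2.7]
width: 0.0179
grip_force: 60.0
```

```bash
cat > st.py <<'E'
from h import *
s=r.read_state();q=R.from_quat(s['eef_rot']).as_matrix();print(round(s['time'],2),'foot~',(s['ee_pos']+[0,0,-.121]).round(4),'yaw',np.degrees(np.arctan2(q[1,0],q[0,0])).round(2),'tilt',q[:2,2].round(4),'F',s['ft_force'].round(2),'T',s['torque'].round(3),s['width'].round(4),s['grip_force'].round(1),'j7',s['joint_positions'][6].round(3))
E
python3 st.py
```

```text
Traceback (most recent call last):
  File "st.py", line 2, in <module>
    s=r.read_state();q=R.from_quat(s['eef_rot']).as_matrix();print(round(s['time'],2),'foot~',(s['ee_pos']+[0,0,-.121]).round(4),'yaw',np.degrees(np.arctan2(q[1,0],q[0,0])).round(2),'tilt',q[:2,2].round(4),'F',s['ft_force'].round(2),'T',s['torque'].round(3),s['width'].round(4),s['grip_force'].round(1),'j7',s['joint_positions'][6].round(3))
                                                                                                                                                                                                                                                                  ^^^^^^^^^^^^^^^^
AttributeError: 'float' object has no attribute 'round'
```

```bash
sed -i "s/s\['width'\].round(4),s\['grip_force'\].round(1)/s['width'],s['grip_force']/" st.py; python3 st.py
```

```text
6.83 foot~ [ 0.5243 -0.0419  0.1042] yaw 179.85 tilt [-0.0003  0.0001] F [-0.12  0.75 -2.68] T [0.054 0.044 0.064] 0.0179177280725403 59.99704447807744 j7 1.619
```

Emit:
apply_moves:
  steps:
    - [0,0,0,0,0,6,-1]
    - [0,0,0,0,0,12,-1]
    - [0,0,0,0,0,18,-1]
    - [0,0,0,0,0,24,-1]
    - [0,0,0,0,0,24,-1]

```text
time: 7.25
ee_pos: [0.5236, -0.0419, 0.1999]
eef_rot: [0.001, 1.0, -0.0, -0.001]
ft_force: [-0.8, 0.0, -2.2]
width: 0.0179
grip_force: 60.0
```

```bash
python3 st.py
```

```text
7.25 foot~ [ 0.5236 -0.0419  0.0789] yaw 179.84 tilt [-0.0022 -0.0003] F [-0.83  0.02 -2.22] T [ 0.008  0.078 -0.037] 0.017873079687583327 59.99682922556531 j7 1.628
```

Emit:
apply_moves:
  steps:
    - [0,0,0,0,0,5,-1]
    - [0,0,0,0,0,10,-1]
    - [0,0,0,0,0,15,-1]
    - [0,0,0,0,0,20,-1]
    - [0,0,0,0,0,23,-1]
    - [0,0,0,0,0,24,-1]
    - [0,0,0,0,0,24,-1]

```text
time: 7.83
ee_pos: [0.5242, -0.042, 0.1772]
eef_rot: [0.001, 1.0, -0.0, -0.0]
ft_force: [0.2, -0.0, -3.0]
width: 0.018
grip_force: 60.0
```

```bash
python3 st.py;sleep 0.2; python3 st.py
```

```text
7.83 foot~ [ 0.5242 -0.042   0.0562] yaw 179.84 tilt [-0.0004 -0.0001] F [ 0.17 -0.01 -3.  ] T [ 0.049 -0.009 -0.057] 0.017950057201184966 59.99684959620936 j7 1.639
7.83 foot~ [ 0.5242 -0.042   0.0562] yaw 179.84 tilt [-0.0004 -0.0001] F [ 0.17 -0.01 -3.  ] T [ 0.049 -0.009 -0.057] 0.017950057201184966 59.99684959620936 j7 1.639
```

Emit:
apply_moves:
  steps:
    - [0,0,0,0,0,2,-1]
    - [0,0,0,0,0,4,-1]
    - [0,0,0,0,0,5,-1]
    - [0,0,0,0,0,6,-1]
    - [0,0,0,0,0,7,-1]
    - [0,0,0,0,0,7,-1]

```text
time: 8.33
ee_pos: [0.5243, -0.0419, 0.1704]
eef_rot: [0.001, 1.0, 0.0, -0.0]
ft_force: [-0.9, 0.8, -3.6]
width: 0.0177
grip_force: 60.0
```

```bash
python3 st.py
```

```text
8.33 foot~ [ 0.5243 -0.0419  0.0494] yaw 179.84 tilt [-0.0001  0.0001] F [-0.93  0.78 -3.6 ] T [ 0.019 -0.018 -0.023] 0.01768035392515049 59.99702713888837 j7 1.643
```

Emit:
apply_moves:
  steps:
    - [0,0,0,0,0,0.5,-1]
    - [0,0,0,0,0,1,-1]
    - [0,0,0,0,0,1,-1]

```text
time: 8.58
ee_pos: [0.5246, -0.0419, 0.1698]
eef_rot: [0.001, 1.0, 0.0, 0.0]
ft_force: [0.4, 0.2, 0.6]
width: 0.0174
grip_force: 60.0
```

Emit:
apply_moves:
  steps:
    - [0,0,0,0,0,0.5,-1]
    - [0,0,0,0,0,1,-1]
    - [0,0,0,0,0,1,-1]

```text
time: 8.83
ee_pos: [0.5251, -0.042, 0.1693]
eef_rot: [0.001, 1.0, 0.0, 0.001]
ft_force: [-0.5, 0.1, 4.6]
width: 0.0178
grip_force: 60.0
```

Emit:
apply_moves:
  steps:
    - [0,0,0,0,0,0.5,-1]
    - [0,0,0,0,0,0.5,-1]

```text
time: 9.0
ee_pos: [0.5253, -0.042, 0.169]
eef_rot: [0.001, 1.0, 0.0, 0.001]
ft_force: [0.2, 0.1, 5.7]
width: 0.018
grip_force: 60.0
```

Emit:
apply_moves:
  steps:
    - [0,0,0.04,0,0,0,-1]
    - [0,0,0.08,0,0,0,-1]
    - [0,0,0.12,0,0,0,-1]
    - [0,0,0.12,0,0,0,-1]

```text
time: 9.33
ee_pos: [0.5241, -0.0419, 0.1677]
eef_rot: [0.062, 0.998, 0.0, -0.0]
ft_force: [0.3, -0.2, -3.2]
width: 0.0174
grip_force: 60.0
```

```bash
python3 st.py
```

```text
9.33 foot~ [ 0.5241 -0.0419  0.0467] yaw 172.86 tilt [-0.0006  0.    ] F [ 0.27 -0.2  -3.2 ] T [ 0.044 -0.018  0.009] 0.017443540231941786 60.00336365075782 j7 1.524
```

Emit:
apply_moves:
  steps:
    - [0,0,0,0,0,1,-1]
    - [0,0,0,0,0,2,-1]
    - [0,0,0,0,0,3,-1]
    - [0,0,0,0,0,3,-1]

```text
time: 9.67
ee_pos: [0.5242, -0.0419, 0.1647]
eef_rot: [0.061, 0.998, -0.0, -0.0]
ft_force: [-0.6, 0.3, -1.9]
width: 0.0179
grip_force: 60.0
```

```bash
python3 st.py
```

```text
9.67 foot~ [ 0.5242 -0.0419  0.0437] yaw 173.0 tilt [-0.0006 -0.    ] F [-0.62  0.26 -1.87] T [ 0.06  -0.116 -0.018] 0.0178884120440906 60.00258435597061 j7 1.528
```

Emit:
apply_moves:
  steps:
    - [0,0,0,0,0,1.5,-1]
    - [0,0,0,0,0,3,-1]
    - [0,0,0,0,0,4.5,-1]
    - [0,0,0,0,0,6,-1]
    - [0,0,0,0,0,6,-1]

```text
time: 10.08
ee_pos: [0.5242, -0.0419, 0.1586]
eef_rot: [0.061, 0.998, -0.0, -0.0]
ft_force: [0.4, -0.2, -3.1]
width: 0.0179
grip_force: 60.0
```

Emit:
apply_moves:
  steps:
    - [0,0,0,0,0,1.5,-1]
    - [0,0,0,0,0,3,-1]
    - [0,0,0,0,0,4.5,-1]
    - [0,0,0,0,0,5,-1]
    - [0,0,0,0,0,5,-1]
    - [0,0,0,0,0,5,-1]

```text
time: 10.58
ee_pos: [0.5244, -0.0419, 0.154]
eef_rot: [0.061, 0.998, 0.0, -0.0]
ft_force: [0.0, -0.2, -2.8]
width: 0.018
grip_force: 60.0
```

```bash
python3 st.py
```

```text
10.58 foot~ [ 0.5244 -0.0419  0.033 ] yaw 172.96 tilt [-0.      0.0001] F [ 0.04 -0.22 -2.78] T [-0.035 -0.015 -0.034] 0.017958613304231805 60.00227576791076 j7 1.534
```

Emit:
apply_moves:
  steps:
    - [0,0,0.04,0,0,0,-1]
    - [0,0,0.08,0,0,0,-1]
    - [0,0,0.12,0,0,0,-1]
    - [0,0,0.16,0,0,0,-1]
    - [0,0,0.2,0,0,0,-1]
    - [0,0,0.24,0,0,0,-1]
    - [0,0,0.24,0,0,0,-1]

```text
time: 11.17
ee_pos: [0.5244, -0.042, 0.1541]
eef_rot: [0.181, 0.983, 0.0, 0.0]
ft_force: [0.6, -0.4, -1.9]
width: 0.0179
grip_force: 60.0
```

```bash
python3 st.py
```

```text
11.17 foot~ [ 0.5244 -0.042   0.0331] yaw 159.11 tilt [ 0.0001 -0.    ] F [ 0.56 -0.37 -1.86] T [-0.089  0.094  0.059] 0.017949946751852408 60.01542465935927 j7 1.297
```

Emit:
apply_moves:
  steps:
    - [0,0,0.04,0,0,0,-1]
    - [0,0,0.08,0,0,0,-1]
    - [0,0,0.12,0,0,0,-1]
    - [0,0,0.15,0,0,0,-1]
    - [0,0,0.18,0,0,0,-1]

```text
time: 11.58
ee_pos: [0.5243, -0.0421, 0.1541]
eef_rot: [0.268, 0.963, -0.0, -0.0]
ft_force: [0.2, -0.6, -2.4]
width: 0.0176
grip_force: 60.0
```

```bash
python3 st.py
```

```text
11.58 foot~ [ 0.5243 -0.0421  0.0331] yaw 148.91 tilt [-0.0001 -0.0001] F [ 0.22 -0.64 -2.39] T [-0.23   0.197  0.098] 0.017606457887538056 60.027620075270534 j7 1.122
```

Emit:
apply_moves:
  steps:
    - [0,0,0.03,0,0,0,-1]
    - [0,0,0.06,0,0,0,-1]
    - [0,0,0.06,0,0,0,-1]

```text
time: 11.83
ee_pos: [0.5243, -0.0421, 0.1541]
eef_rot: [0.297, 0.955, -0.0, 0.0]
ft_force: [-1.3, -1.2, -1.9]
width: 0.0179
grip_force: 60.0
```

```bash
python3 st.py
```

```text
11.83 foot~ [ 0.5243 -0.0421  0.0331] yaw 145.46 tilt [-0.     -0.0001] F [-1.32 -1.21 -1.88] T [-0.24   0.225  0.012] 0.017945550983304727 60.023841485381126 j7 1.063
```

Emit:
apply_moves:
  steps:
    - [0,0,0.02,0,0,0,-1]
    - [0,0,0.04,0,0,0,-1]
    - [0,0,0.04,0,0,0,-1]

```text
time: 12.08
ee_pos: [0.5244, -0.0421, 0.1541]
eef_rot: [0.316, 0.949, -0.0, -0.0]
ft_force: [-0.3, -0.1, -2.1]
width: 0.0175
grip_force: 60.0
```

```bash
python3 st.py
```

```text
12.08 foot~ [ 0.5244 -0.0421  0.0331] yaw 143.11 tilt [-0. -0.] F [-0.33 -0.15 -2.12] T [-0.367  0.317  0.052] 0.01747301659204641 60.026795386802405 j7 1.023
```

```bash
python3 -c "
from h import *
s=r.read_state();print(s['joint_torque'].round(3),s['joint_positions'].round(4),s['ee_pos'],s['eef_rot'].round(4))
q=R.from_quat(s['eef_rot']); print('tool F',q.inv().apply(s['ft_force']).round(2),'T',q.inv().apply(s['torque']).round(3))
c=cam('side'); np.savez('side3.npz',**c)
import cv2; save(c,'s3.png'); cv2.imwrite('pics/s3c.png',cv2.resize(c['pixels'][130:260,250:370][:,:,::-1],None,fx=4.5,fy=4.5,interpolation=2))
s=r.read_state();print(s['torque'],s['joint_torque'].round(3),s['ft_force'])
from fit import *
X=c['xyz']
for z in((.115,.13),(.13,.145)): print('shank',z,cyl(X,[.5255,-.043],*z,.007))
"
```

```text
[ -0.475 -40.468   4.088 -37.461  -0.432  -0.257  -0.47 ] [-0.5734  0.1782  0.6313  1.8408 -0.1144  1.1589  1.0232] [ 0.52435132 -0.04205209  0.15408755] [ 0.3164  0.9486 -0.     -0.    ]
tool F [ 0.17 -0.31  2.12] T [ 0.484  0.033 -0.052]
[-0.34963698  0.30837761  0.04183043] [ -0.479 -40.457   4.068 -37.446  -0.43   -0.27   -0.324] [-0.51364606 -1.28695879 -0.53546342]
shank (0.115, 0.13) (array([ 0.52545295, -0.04157362]), 23, np.float64(0.001876744596347047))
shank (0.13, 0.145) (array([ 0.52666   , -0.04191607]), 23, np.float64(0.002288210126431179))
```

View pics/s3c.png

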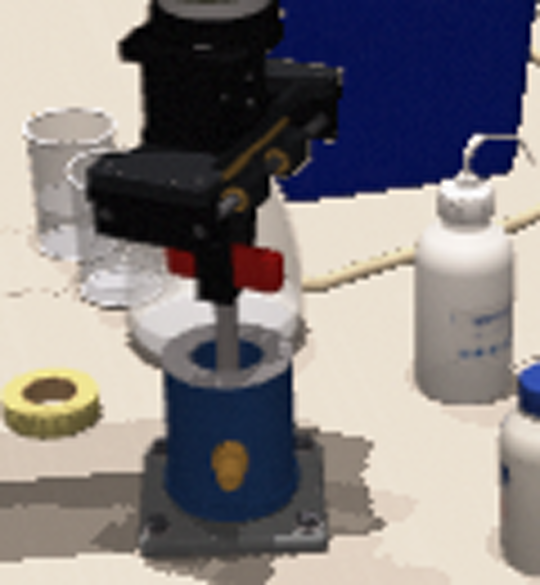

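The side view shows the wrench seated upright in the bore (shank at about (228,340)). The moment readings disagree, so I'll average them at rest before turning further.

```bash
cat > avg.py <<'E'
from h import *
A=[]
for i in range(6):
    r.camera('side'); s=r.read_state(); A.append(np.r_[s['ft_force'],s['torque'],s['joint_torque'][4:],s['ee_pos']])
A=np.array(A); q=R.from_quat(s['eef_rot']); M=q.as_matrix()
print(s['time'],'F',A.mean(0)[:3].round(2),'T',A.mean(0)[3:6].round(3),'sd',A.std(0)[3:6].round(3),'j567',A.mean(0)[6:9].round(3),A.std(0)[6:9].round(3),'pos',A.mean(0)[9:].round(4),'T in tool',(M.T@A.mean(0)[3:6]).round(3),'yaw',np.degrees(np.arctan2(M[1,0],M[0,0])).round(2),s['width'])
E
python3 avg.py
```

```text
12.4333 F [-0.95 -0.87 -1.  ] T [-0.364  0.315  0.07 ] sd [0.014 0.023 0.029] j567 [-0.488 -0.311 -0.081] [0.023 0.015 0.035] pos [ 0.5244 -0.042   0.1541] T in tool [ 0.48   0.034 -0.07 ] yaw 143.18 0.01814662756010529
```

Emit:
apply_moves:
  steps:
    - [0,0,0.02,0,-0.7,0,-1]
    - [0,0,0.04,0,-0.7,0,-1]
    - [0,0,0.04,0,-0.7,0,-1]

```text
time: 12.68
ee_pos: [0.5241, -0.0423, 0.1541]
eef_rot: [0.336, 0.942, 0.0, 0.0]
ft_force: [0.7, -1.2, -2.0]
width: 0.018
grip_force: 60.0
```

```bash
python3 st.py
```

```text
12.68 foot~ [ 0.5241 -0.0423  0.0331] yaw 140.77 tilt [0.0003 0.0003] F [ 0.74 -1.22 -1.96] T [-0.11   0.018 -0.02 ] 0.017956293033222683 60.02606700290926 j7 0.984
```

Emit:
apply_moves:
  steps:
    - [0,0,0.025,0,0,0,-1]
    - [0,0,0.05,0,0,0,-1]
    - [0,0,0.05,0,0,0,-1]

```text
time: 12.93
ee_pos: [0.5241, -0.0424, 0.1541]
eef_rot: [0.359, 0.933, 0.0, 0.0]
ft_force: [0.6, 0.2, -1.0]
width: 0.0175
grip_force: 60.0
```

```bash
python3 st.py
```

```text
12.93 foot~ [ 0.5241 -0.0424  0.0331] yaw 137.87 tilt [0.0003 0.0003] F [ 0.59  0.16 -1.02] T [-0.006  0.009  0.023] 0.017507776368440187 60.02091860747896 j7 0.934
```

Emit:
apply_moves:
  steps:
    - [0,0,0.025,0,0,0,-1]
    - [0,0,0.05,0,0,0,-1]
    - [0,0,0.05,0,0,0,-1]

```text
time: 13.18
ee_pos: [0.524, -0.0425, 0.1541]
eef_rot: [0.383, 0.924, 0.0, 0.0]
ft_force: [0.4, 0.8, -0.6]
width: 0.0177
grip_force: 60.0
```

```bash
python3 st.py
```

```text
13.18 foot~ [ 0.524  -0.0425  0.0331] yaw 135.01 tilt [0.0002 0.0002] F [ 0.36  0.82 -0.57] T [-0.079 -0.012  0.052] 0.017724117462179098 60.01937521272339 j7 0.886
```

Emit:
apply_moves:
  steps:
    - [0,0,0.025,0,0,0,-1]
    - [0,0,0.05,0,0,0,-1]
    - [0,0,0.05,0,0,0,-1]

```text
time: 13.43
ee_pos: [0.524, -0.0425, 0.1541]
eef_rot: [0.406, 0.914, 0.0, 0.0]
ft_force: [-0.5, 0.4, 0.1]
width: 0.018
grip_force: 60.0
```

```bash
python3 st.py
```

```text
13.43 foot~ [ 0.524  -0.0425  0.0331] yaw 132.14 tilt [0.0001 0.0001] F [-0.55  0.4   0.1 ] T [-0.097  0.021  0.011] 0.017963770372409087 60.0194222596474 j7 0.837
```

Emit:
apply_moves:
  steps:
    - [0,0,0.025,0,0,-0.5,-1]
    - [0,0,0.05,0,0,-0.5,-1]
    - [0,0,0.05,0,0,-0.5,-1]

```text
time: 13.68
ee_pos: [0.5237, -0.0424, 0.1542]
eef_rot: [0.428, 0.904, -0.0, -0.0]
ft_force: [0.9, 0.1, -4.3]
width: 0.018
grip_force: 60.2
```

```bash
python3 st.py
```

```text
13.68 foot~ [ 0.5237 -0.0424  0.0332] yaw 129.31 tilt [-0.0005 -0.0001] F [ 0.85  0.08 -4.33] T [ 0.068 -0.125  0.351] 0.018028322442902735 60.1991482777521 j7 0.788
```

```bash
python3 avg.py
```

```text
13.9833 F [ 0.9   0.1  -6.29] T [ 0.004 -0.169  0.347] sd [0.039 0.023 0.033] j567 [-0.042  0.315 -0.434] [0.026 0.013 0.129] pos [ 0.5237 -0.0424  0.1542] T in tool [-0.133 -0.105 -0.347] yaw 129.43 0.01799956893229751
```

Emit:
apply_moves:
  steps:
    - [0,0,0.004,0,0,0,-1]
    - [0,0,0.008,0,0,0,-1]
    - [0,0,0.008,0,0,0,-1]
    - [0,0,0.008,0,0,0,-1]

```text
time: 14.32
ee_pos: [0.5237, -0.0425, 0.1543]
eef_rot: [0.431, 0.902, -0.0, -0.0]
ft_force: [0.0, -0.1, -9.0]
width: 0.0177
grip_force: 60.2
```

```bash
python3 avg.py
```

```text
14.6167 F [ 0.76  0.3  -9.82] T [-0.007 -0.122  0.398] sd [0.028 0.022 0.03 ] j567 [-0.076  0.235 -0.426] [0.005 0.015 0.003] pos [ 0.5237 -0.0425  0.1543] T in tool [-0.09  -0.082 -0.398] yaw 128.96 0.0181491683408988
```

Steady 0.398 N m at the stop. Unloading and lifting straight out.

Emit:
apply_moves:
  steps:
    - [0,0,-0.03,0,0,0,-1]
    - [0,0,-0.06,0,0,0,-1]
    - [0,0,-0.09,0,0,0,-1]
    - [0,0,-0.1,0,0,0,-1]
    - [0,0,-0.1,0,0,-2,-1]
    - [0,0,-0.1,0,0,-5,-1]
    - [0,0,-0.1,0,0,-10,-1]
    - [0,0,-0.1,0,0,-16,-1]
    - [0,0,-0.1,0,0,-16,-1]

```text
time: 15.37
ee_pos: [0.5248, -0.0426, 0.1722]
eef_rot: [0.385, 0.923, 0.001, 0.001]
ft_force: [-0.6, 0.3, -2.7]
width: 0.0179
grip_force: 60.0
```

```bash
python3 avg.py
```

```text
15.6667 F [-0.33  0.05 -3.02] T [-0.059 -0.002 -0.009] sd [0.028 0.034 0.022] j567 [ 0.015  0.121 -0.02 ] [0.023 0.064 0.022] pos [ 0.5241 -0.0425  0.1707] T in tool [ 0.04  -0.043  0.009] yaw 134.69 0.018271371317965152
```

Emit:
apply_moves:
  steps:
    - [0,0,0,0,0,-25,-1]
    - [0,0,0,0,0,-60,-1]
    - [0,0,0,0,0,-95,-1]
    - [0,0,0,0,0,-105,-1]
    - [0,0,-0.1,0,0,-105,-1]
    - [0,0,-0.2,0,0,-105,-1]
    - [0,0,-0.3,0,0,-105,-1]
    - [0,0,-0.4,0,0,-105,-1]
    - [0,0,-0.5,0,0,-105,-1]
    - [0,0,-0.6,0,0,-105,-1]
    - [0,0,-0.7,0,0,-105,-1]
    - [0,0,-0.76,0,0,-105,-1]
    - [0,0,-0.79,0,0,-105,-1]
    - [0,0,-0.79,0,0,-105,-1]
    - [0,0,-0.79,0,0,-105,-1]

```text
time: 16.92
ee_pos: [0.5238, -0.0425, 0.275]
eef_rot: [0.001, 1.0, 0.0, -0.0]
ft_force: [-0.1, -0.2, -2.1]
width: 0.0179
grip_force: 60.0
```

```bash
python3 avg.py
python3 - <<'E'
from rows import *
from fit import *
s=r.read_state(); c=cam('side'); X=c['xyz']; p=s['ee_pos']
z0=p[2]-.121
for a,b in((.006,.02),(.02,.036)): print('socket',cyl(X,[.5255,-.043],z0+a,z0+b,.0205))
for a,b in((.05,.07),(.07,.09),(.09,.11)): print('shank',cyl(X,[.5255,-.043],z0+a,z0+b,.007))
row((.526,-.3045,p[2]),np.pi,s); save(c,'side4.png')
E
```

```text
17.2167 F [ 0.09 -0.16 -2.92] T [-0.006 -0.003  0.004] sd [0.022 0.04  0.029] j567 [0.055 0.076 0.005] [0.    0.001 0.035] pos [ 0.5239 -0.0425  0.2753] T in tool [ 0.006 -0.003 -0.004] yaw 179.93 0.017841552658277356
socket (array([ 0.52574808, -0.04178479]), 64, np.float64(0.001931428252206409))
socket (array([ 0.52538947, -0.04196362]), 89, np.float64(0.0021583321046133837))
shank (array([ 0.52466793, -0.04327144]), 38, np.float64(0.0018548534945739081))
shank (array([ 0.52479279, -0.0426827 ]), 38, np.float64(0.002108273147280116))
shank (array([ 0.52565941, -0.04228189]), 35, np.float64(0.0016366212518862673))
(0.526, -0.3045, np.float64(0.2754552722820355)) yaw now 179.93 row [ 0.0001 -0.0001 -0.0012] [  -2.4 -262.    -0. ]
```

Emit:
apply_moves:
  steps:
    - [0,0,0,-2,-25,0,-1]
    - [0,0,0,-2,-60,0,-1]
    - [0,0,0,-2,-100,0,-1]
    - [0,0,0,-2,-140,0,-1]
    - [0,0,0,-2,-180,0,-1]
    - [0,0,0,-2,-215,0,-1]
    - [0,0,0,-2,-245,0,-1]
    - [0,0,0,-2,-262.3,0,-1]
    - [0,0,0,-2,-262.3,0,-1]
    - [0,0,0,-2,-262.3,30,-1]
    - [0,0,0,-2,-262.3,60,-1]
    - [0,0,0,-2,-262.3,85,-1]
    - [0,0,0,-2,-262.3,98,-1]
    - [0,0,0,-2,-262.3,98,-1]
    - [0,0,0,-2,-262.3,98,-1]

```text
time: 18.52
ee_pos: [0.526, -0.3045, 0.178]
eef_rot: [0.0, 1.0, 0.0, -0.0]
ft_force: [-0.5, -0.0, -1.4]
width: 0.0177
grip_force: 60.0
```

```bash
python3 st.py
python3 - <<'E'
from fit import *
s=r.read_state(); c=cam('side'); X=c['xyz']; p=s['ee_pos']; c0=list(p[:2])
z0=p[2]-.121; print(p)
for a,b in((.006,.02),(.02,.036)): print('socket',cyl(X,c0,z0+a,z0+b,.0205))
cv2.imwrite('pics/s5.png',cv2.resize(c['pixels'][190:320,260:390][:,:,::-1],None,fx=4.5,fy=4.5,interpolation=2))
E
```

```text
18.52 foot~ [ 0.526  -0.3045  0.057 ] yaw 179.98 tilt [-0.0001  0.    ] F [-0.49 -0.03 -1.43] T [-0.009 -0.023  0.015] 0.017748965326865693 59.99753169802716 j7 2.239
[ 0.52604145 -0.30450114  0.17802534]
socket (array([ 0.52703484, -0.30382572]), 83, np.float64(0.0015399925707510552))
socket (array([ 0.52733774, -0.30377468]), 105, np.float64(0.0018809283382687928))
```

View pics/s5.png

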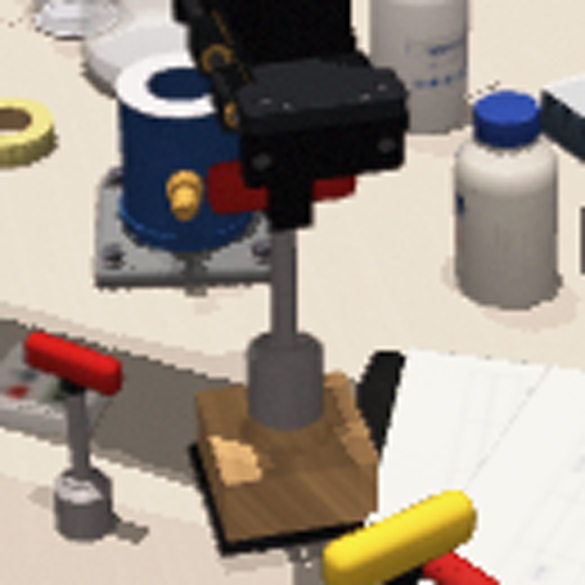

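The picture shows the socket at (285,380), upright and centred over the stand's well. Lowering it.

Emit:
apply_moves:
  steps:
    - [0,0,0,0,0,8,-1]
    - [0,0,0,0,0,14,-1]
    - [0,0,0,0,0,18,-1]
    - [0,0,0,0,0,22,-1]
    - [0,0,0,0,0,22,-1]

```text
time: 18.98
ee_pos: [0.5254, -0.3045, 0.1546]
eef_rot: [0.0, 1.0, 0.0, -0.001]
ft_force: [0.9, 0.3, -3.6]
width: 0.0177
grip_force: 60.0
```

```bash
python3 st.py
```

```text
18.98 foot~ [ 0.5254 -0.3045  0.0336] yaw 179.95 tilt [-0.0011  0.0006] F [ 0.91  0.3  -3.56] T [ 0.061  0.012 -0.032] 0.017717284302159377 59.99736536265118 j7 2.25
```

Emit:
apply_moves:
  steps:
    - [0,0,0,0,0,6,-1]
    - [0,0,0,0,0,12,-1]
    - [0,0,0,0,0,16,-1]
    - [0,0,0,0,0,19,-1]
    - [0,0,0,0,0,21,-1]
    - [0,0,0,0,0,21,-1]

```text
time: 19.48
ee_pos: [0.5255, -0.3047, 0.134]
eef_rot: [0.0, 1.0, 0.0, -0.0]
ft_force: [0.3, -0.6, -2.2]
width: 0.018
grip_force: 60.0
```

```bash
python3 st.py
```

```text
19.48 foot~ [ 0.5255 -0.3047  0.013 ] yaw 179.95 tilt [-0.0006  0.0002] F [ 0.26 -0.63 -2.25] T [ 0.015  0.002 -0.061] 0.017954154198754974 59.997435682453215 j7 2.261
```

Emit:
apply_moves:
  steps:
    - [0,0,0,0,0,0.5,-1]
    - [0,0,0,0,0,0.8,-1]
    - [0,0,0,0,0,0.8,-1]

```text
time: 19.73
ee_pos: [0.5258, -0.3048, 0.1339]
eef_rot: [0.0, 1.0, -0.0, 0.0]
ft_force: [0.6, 0.1, -2.8]
width: 0.018
grip_force: 60.0
```

```bash
python3 st.py
```

```text
19.73 foot~ [ 0.5258 -0.3048  0.0129] yaw 179.95 tilt [ 0.0003 -0.    ] F [ 0.57  0.11 -2.76] T [ 0.07  -0.05   0.054] 0.01797688837397835 59.99752215575427 j7 2.261
```

Emit:
apply_moves:
  steps:
    - [0,0,0,0,0,0.5,-1]
    - [0,0,0,0,0,0.8,-1]
    - [0,0,0,0,0,0.8,-1]
    - [0,0,0,0,0,0.8,-1]

```text
time: 20.07
ee_pos: [0.5261, -0.3049, 0.1334]
eef_rot: [0.0, 1.0, -0.0, 0.0]
ft_force: [-0.4, 0.8, 2.9]
width: 0.0176
grip_force: 60.0
```

```bash
python3 st.py
```

```text
20.07 foot~ [ 0.5261 -0.3049  0.0124] yaw 179.96 tilt [ 0.0009 -0.0001] F [-0.42  0.76  2.9 ] T [ 0.169  0.214 -0.013] 0.01762739987941254 59.998164069402264 j7 2.262
```

Supported by the well floor. I'll release gently, then rise.

Emit:
apply_moves:
  steps:
    - [0,0,0,0,0,0,-0.3]
    - [0,0,0,0,0,0,0.1]
    - [0,0,0,0,0,0,0.1]
    - [0,0,0,0,0,0,0.5]
    - [0,0,0,0,0,0,0.6]
    - [0,0,0,0,0,0,0.6]
    - [0,0,0,0,0,-15,0.6]
    - [0,0,0,0,0,-40,0.6]
    - [0,0,0,0,0,-75,0.6]
    - [0,0,0,0,0,-115,0.6]
    - [0,0,0,0,0,-150,0.6]
    - [0,0,0,-20,40,-170,0.6]
    - [0,0,0,-20,80,-170,0.6]
    - [0,0,0,-20,110,-170,0.6]
    - [0,0,0,-20,140,-170,0.6]
    - [0,0,0,-20,140,-170,0.6]
    - [0,0,0,-20,140,-170,0.6]
    - [0,0,0,-20,140,-170,0.6]
  force: 20

```text
time: 21.57
ee_pos: [0.5457, -0.1654, 0.303]
eef_rot: [0.001, 1.0, -0.0, 0.0]
ft_force: [-0.2, 0.2, -0.8]
width: 0.0693
grip_force: 0.0
```

```bash
python3 st.py
python3 - <<'E'
from fit import *
c=cam('side'); X=c['xyz']
for z in((.048,.053),(.06,.09),(.09,.12)): print('cyl',z,cyl(X,[.527,-.304],*z,.0205 if z[0]<.05 else .007))
p=c['pixels'].astype(int); m=(p[...,0]>110)&(p[...,1]<60)&(p[...,2]<60)&(X[...,2]>.135); P=X[m]
print('handle',len(P),P.mean(0),np.percentile(P[:,2],95),cv2.minAreaRect((P[:,:2]*1000).astype(np.float32)))
cv2.imwrite('pics/s6.png',cv2.resize(c['pixels'][190:320,240:390][:,:,::-1],None,fx=4.5,fy=4.5,interpolation=2))
E
```

```text
21.57 foot~ [ 0.5457 -0.1654  0.182 ] yaw 179.94 tilt [ 0.0002 -0.0002] F [-0.17  0.18 -0.8 ] T [-0.009  0.026  0.022] 0.06929790618368903 0.0 j7 1.904
cyl (0.048, 0.053) (array([ 0.52921997, -0.30040907]), 75, np.float64(0.004597393728616515))
cyl (0.06, 0.09) (array([ 0.52692218, -0.30462618]), 60, np.float64(0.0015551334094349569))
cyl (0.09, 0.12) (array([ 0.52632511, -0.3049686 ]), 67, np.float64(0.0014600380695792778))
handle 211 [ 0.52706494 -0.31034235  0.16069953] 0.1656370592160828 ((526.9630126953125, -308.2672424316406), (19.42295265197754, 72.32788848876953), 88.87394714355469)
```

View pics/s6.png

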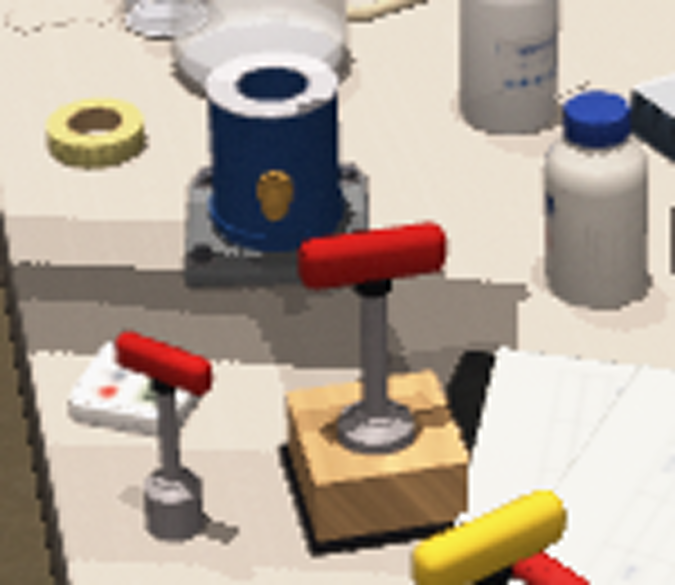

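The wrench stands upright in its stand (handle at (372,255), collar in the well at (376,425)). The timer, tape roll and bottle look undisturbed. The gripper is clear, so I'm handing in.

```bash
python3 -c "
from bench import r
print(r.close_job())"
```

```text
the job is handed in; nothing more can be done
None
```

The nut is nipped up at its stop with about 0.40 N m, the wrench is standing upright in its stand again, the bottle, timer and tape roll look undisturbed in the last picture, and the job is handed in; no verdict came back.

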